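Open the solvent bottle's safety cap

ROBOT

A 7-joint arm with a two-finger parallel gripper is mounted at the origin on a cart in front of the work surface, level with it; the furniture and walls round the work are solid. World frame = base frame: x ahead of the robot, y to its left, z up, the work surface at z = 0. Lengths are in mm, angles in rad, forces in N, time in s.
With the tool pointing down it reaches from about 350 to 900 mm from the base axis. Payload 8.1 kg.
Tool frame: the origin (TCP) lies midway between the tips of the shut fingers; the grasp point (between the pads) lies grip_depth behind it (grip_depth is the distance from the TCP to the grasp point, in mm); z points along the fingers, y is the line along which they close (so a half turn about z gives the same grasp; the last joint's range is limited). The gripper opens to 85 mm and grips with 20 to 120 N. Pads are 22 mm wide; open, the fingers measure 114 mm over their backs; the gripper's body (76 mm by 85 mm) begins 54 mm behind the grasp point. The pads swing forward as they close: fully open they stand 13 mm farther back than shut.
Start: joints at [1.162, 0.434, 0.025, 1.573, -0.012, 1.134, -0.075], TCP at [188.136, -596.025, 231.323] pointing down, gripper open.
Joint ranges: [-2.62, 2.62], [-0.44, 2.09], [-1.27, 1.32], [0.08, 2.57], [-1.32, 4.46], [0.12, 2], [-2.74, 2.74]. Speed limits (rad/s): [2.22, 2.22, 3.01, 3.01, 3.14, 3.14, 3.14].

INTERFACE

Orientations are given as [roll, pitch, yaw] about the fixed x, y, z axes, in that order (R = Rz(yaw) Ry(pitch) Rx(roll)).
In Python, from cell import sense, camera, camera_params, sign_off, grip_depth gives the robot as it stands.
- The arm moves only by the shell command python3 -m handwheel 'ROWS' [FORCE]. ROWS is JSON, a list of rows, each a list of 5 numbers: the closure, from -1 (fully open) to 1 (shut), then the shift along the tool's x, y, z normalised to -1 to 1, where 1 is 0.5 m, then the turn about the tool's z normalised to -1 to 1, where 1 is pi rad. A call has exactly 8 rows; each row shifts and turns the commanded pose from where the row before left it, along the tool's axes as they then stand; what a row does not reach is not made up. A row lasts 1/8 s, in which the tool goes at most 62.5 mm and 10.7 degrees, less where a joint would pass 70% of its speed; a pose out of reach is approached as far as the arm can. A call with a number of a shift or a turn outside -1 to 1 is refused whole. A call with a gripper value outside its range is refused whole. The fingers move at their own pace and stop on an object; FORCE is the grip in N (left out, the last holds). Time passes only in rows, so rows that do not move let the fingers close, or fill a call up. It gives the time, the measured TCP pose, the force, the opening and the grip force at its end, in the units of the state.
- sense(): the state, without advancing time (a new reading comes with each control period).
- camera(name): name is "scene" or "top" or "wrist"; returns the picture (420x560x3 uint8, red, green, blue); there is no depth.
- camera_params(name): a dict with "camera_matrix" (3x3 intrinsics, pixels), "extrinsics" (4x4, takes a point from camera to world coordinates); the wrist camera has in their place "mount" (4x4, takes a point from camera to tool coordinates, whose origin is the TCP and whose axes are the flange's). Camera axes: x right, y down, z forward; pixel columns grow to the right and rows downward; lengths in mm; the calibration is good to about 2 mm. A picture is of the moment at which its call begins: read the wrist's pose just before it. camera_params takes no time and is no camera call.
- sign_off(): hands the job in; it is judged then, once.
The state is a dict: "t": time; "joints": joint angles; "joint_velocities": joint speeds; "effort": joint torques, N m; "eef_pos": TCP position; "orientation": TCP orientation; "contact_force": force on the tool from outside, world axes, zero at the start; "ft_torque": the same for the moment, N m; "grip_width": finger opening in mm; "gripper_force": force on a finger pad.
Only numpy, scipy, OpenCV 4.12 (cv2) and the standard library are available. Lean on these libraries where they do the work, as an engineer would, in place of code of your own. Each camera call takes 0.05 s, during which the arm holds its last target. There are 200 camera calls.

TASK

A sanding block has been left lying on the cap of the solvent bottle: lift it off, lay it flat on the bare desk without dropping it, and let go of it. Then open the bottle's safety cap: press the cap down, keep it down while you turn it about 70 degrees counter-clockwise (seen from above), and lift it straight off. Finish while still holding the cap upright in the gripper over the bottle, about 6 cm above where it sat, and leave everything else where it stands.

Things in the scene. Friction and masses are not known exactly. Their poses are not given: they have to be found in the camera images.
- bottle: Solvent bottle, fixed: white 72 x 54 mm box-shaped body in a shallow metal tray (plate 112 x 94 mm, walls to 28 mm) screwed to the desk; it neither turns nor tips. Origin: on the vertical axis of neck and cap, at desk height; z up. Body top 68 mm up, sloping shoulder to 79 mm, then the neck.
- bottle_mouth (a point): Centre of the bottle's mouth, on the neck's axis, 100 mm above the desk, hidden by the cap. A rubber seal on a spring stands out of it and pushes the cap up: about 5 N with the cap locked, 0.8 N more for each mm pressed.
- cap: Safety cap on the neck: round, ribbed, black, 47 mm across (49 over the ribs), 32 mm high, 40 g, a loose body. Origin: centre of its underside; z up along its axis. Locked, its origin is 88 mm and its top 120 mm above the desk and its x axis is within 5 degrees of the bottle's. Grasp it across its side from any direction, fingers above the shoulder.
- cap_top (a point): Centre of the cap's top face. Bayonet lock: press straight down at least 3.5 mm (bottoms at 6.5; 5 is good, about 9 N), keep it down for the first 50 degrees of counter-clockwise turn (from above); from 58 to 85 degrees (72 is the middle, firm stop at about 86) it is free and lifts straight off. Not pressed, or turned clockwise, it is blocked.
- sanding_block: Grey foam sanding block with a brown underside, 59 (x) x 101 (y) x 26 (z) mm, about 40 g, rigid. Origin: centre of its underside; z up. It starts flat on top of the cap, its underside 120 mm above the desk. Grasp across the 59 mm. The desk to the right of the bottle is bare round x 0.50 to 0.56, y -0.25 to -0.29.
- wax_tin: round pot with a lid, 63 mm across, 34 mm high, beside the bottle; bystander. Origin: centre of its underside.
- hex_key: black L-shaped hex key lying flat, 30 x 88 x 5 mm (long along its y); bystander. Origin: centre of its underside.
- oil_bottle: small dropper bottle, 34 mm across, 102 mm tall, with a narrow rubber bulb on top; bystander. Origin: centre of its underside.
- glue_tube: tube lying down, 42 x 146 x 28 mm (long along its y); bystander. Origin: centre of its underside.
- screwdriver: screwdriver lying down, 28 x 198 x 26 mm (long along its y); bystander. Origin: centre of its underside.
Mind the look-alikes: they are no part of the job. There is more than one size of the cap; the job needs the smaller.

How it is judged:
By the outcome, as a careful person would: the job done as asked, in the order asked, and still so for the second after the job is handed in, while the arm keeps its last pose, push and grip.
It also fails if it takes over 51 s, if anything falls off the work surface, if the arm or the gripper's body presses on something with over 40 N, if the wrist force passes 120 N, or if a joint passes its speed limit or range.

## Working session

There is one attempt and no reset: what is moved stays moved. The work goes in short steps, Python scripts to look and compute and a shell command to move; the robot and the scene stay as the last step left them, time stands still between calls to the robot, and variables do not carry over. Pictures are saved under pics/ and viewed, at most 10 in all, crops included, and the job is handed in when it is done.

```bash
ls; mkdir -p pics; python3 - <<'E'
from cell import *
import cv2,numpy as np
s=sense();print(s);print(grip_depth)
ims=[]
for n in ("scene","top"):
    im=camera(n)[:,:,::-1]; cv2.imwrite(f"pics/{n}0.png",im)
    p=camera_params(n);print(n,np.round(p["camera_matrix"],1).tolist(),np.round(p["extrinsics"],3).tolist())
print(camera_params("wrist"))
E
```

```text
pics
{'t': 0.0, 'joints': array([ 1.1624109 ,  0.43523836,  0.02495219,  1.57410513, -0.01155187,
        1.13401349, -0.07510364]), 'joint_velocities': array([-0.00038624,  0.00021238, -0.00070977,  0.00034726, -0.000763  ,
       -0.00074218,  0.00106164]), 'effort': array([-5.97605467e-04, -6.70476437e+01,  1.02530412e+00, -3.16212595e+01,
        1.57194788e-02,  1.23582256e-02, -4.62869143e-08]), 'eef_pos': array([ 187.93740507, -595.53339491,  230.51309695]), 'orientation': array([-3.13998237e+00,  1.81563809e-04,  3.05751288e-01]), 'contact_force': array([ 0.1913257,  0.6594959, -0.2720391]), 'ft_torque': array([-0.03241862,  0.00390559, -0.0175202 ]), 'gripper_force': 0.0, 'grip_width': 85.25887244330565}
18.700000000000003
scene [[401.2, 0.0, 279.9], [0.0, 401.2, 204.1], [0.0, 0.0, 1.0]] [[-0.889, -0.319, 0.33, 223.574], [-0.459, 0.615, -0.641, 445.383], [0.002, -0.721, -0.693, 690.778], [0.0, 0.0, 0.0, 1.0]]
top [[515.3, 0.0, 286.8], [0.0, 515.3, 204.3], [0.0, 0.0, 1.0]] [[-0.029, -0.994, 0.103, 403.133], [-1.0, 0.028, -0.009, -98.473], [0.006, -0.103, -0.995, 1283.368], [0.0, 0.0, 0.0, 1.0]]
{'camera_matrix': array([[294.9647501 ,   0.        , 273.71749156],
       [  0.        , 294.9647501 , 210.19195508],
       [  0.        ,   0.        ,   1.        ]]), 'mount': array([[-6.31424749e-04, -9.53080791e-01, -3.02715388e-01,
         7.76172607e+01],
       [ 9.99999799e-01, -6.20204566e-04, -1.33192973e-04,
         7.25678790e-01],
       [-6.08018023e-05, -3.02715412e-01,  9.53080991e-01,
        -1.41355292e+02],
       [ 0.00000000e+00,  0.00000000e+00,  0.00000000e+00,
         1.00000000e+00]])}
```

View pics/scene0.png

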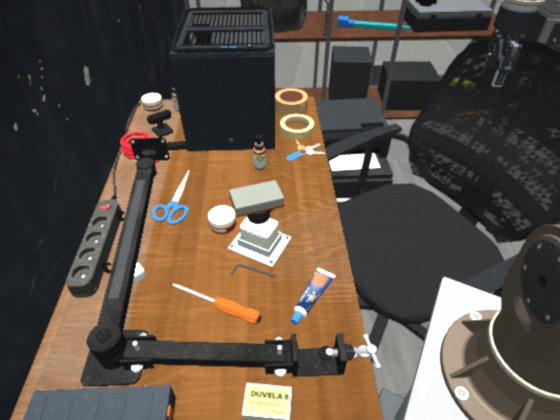

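View pics/top0.png

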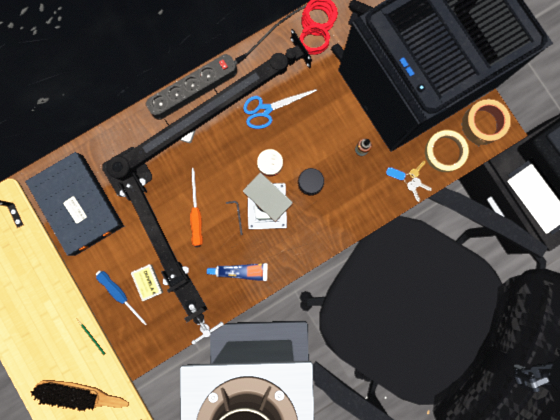

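The scene view shows the grey block at (257,197) on the bottle at (260,235), with a tin at (222,218). In the top view the block is at (267,197), over the tray at (267,205), and a big black disc, probably the larger look-alike cap, is on the desk at (311,181). The tin is at (270,161), the oil bottle at (364,147) and the hex key at (237,217).

Next I measure the block corners in both views.

```bash
cat > h.py <<'E'
import numpy as np,cv2
from cell import *
from scipy.spatial.transform import Rotation as Ro
def cam(n,s=None):
    p=camera_params(n);K=p["camera_matrix"]
    if n!="wrist": return K,p["extrinsics"]
    T=np.eye(4);T[:3,:3]=Ro.from_euler('xyz',s["orientation"]).as_matrix();T[:3,3]=s["eef_pos"]
    return K,T@p["mount"]
def ray(c,uv):
    K,T=c;d=T[:3,:3]@np.linalg.solve(K,[uv[0],uv[1],1.]);return T[:3,3],d/np.linalg.norm(d)
def plane(c,uv,z):
    o,d=ray(c,uv);return o+d*(z-o[2])/d[2]
def tri(c1,u1,c2,u2):
    o1,d1=ray(c1,u1);o2,d2=ray(c2,u2)
    t=np.linalg.lstsq(np.c_[d1,-d2],o2-o1,rcond=None)[0]
    a=o1+d1*t[0];b=o2+d2*t[1];return (a+b)/2,np.linalg.norm(a-b)
E
python3 - <<'E'
from h import *
t=cv2.imread("pics/top0.png");s=cv2.imread("pics/scene0.png")
def big(a,k): return cv2.resize(a,None,fx=k,fy=k,interpolation=cv2.INTER_CUBIC)
cv2.imwrite("pics/crop1.png",np.hstack([big(t[140:240,225:325],4),big(s[170:270,210:310],4)]))
ct=cam("top")
for n,uv,z in [("block",(267,197),146),("disc",(311,181),32),("tin",(270,161),34),("oil",(364,147),100),("hex",(237,217),3),("tray",(267,206),2)]: print(n,plane(ct,uv,z).round())
print("bare px", [ (cam("top")[0]@(np.linalg.inv(ct[1])@[x,y,0,1])[:3]) for x,y in [(500,-250),(560,-290)]])
E
```

```text
block [538. -65. 146.]
disc [ 588. -170.   32.]
tin [640. -71.  34.]
oil [ 655. -293.  100.]
hex [507.  15.   3.]
tray [533. -60.   2.]
bare px [array([442228.76314242, 279333.16244831,   1287.77218892]), array([463804.54523387, 249339.63584879,   1294.27312728])]
```

View pics/crop1.png

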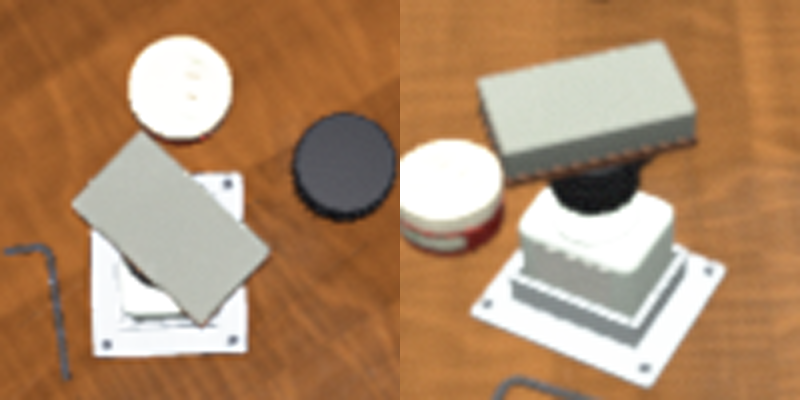

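The crop confirms the smaller cap sits under the block (crop ~(595,190)), and the disc at top (311,181) is the wide look-alike. Candidates were the cap under the block at (267,200) and the disc at (311,181). I choose the one under the block.

```bash
python3 - <<'E'
from h import *
import itertools
t=cv2.imread("pics/top0.png");ct=cam("top");cs=cam("scene")
A=np.array([(260,173),(292.4,202.5),(275.7,220.7),(243.1,190.8)])
B=np.array([(229.8,190),(275.8,180),(283.7,197.5),(237,208.8)])
for k in range(4):
    r=[tri(ct,a,cs,b) for a,b in zip(A,np.roll(B,k,0))]
    if max(x[1] for x in r)<25: print(k,[(x[0].round(1).tolist(),round(x[1],1)) for x in r])
P=np.array([plane(ct,a,146) for a in A]);print(P.round(1),P.mean(0).round(1))
print("edges",[round(np.linalg.norm(P[i]-P[i-3]),1) for i in range(4)])
for i in range(2): 
    d=P[i+1]-P[i]; print("dir",np.degrees(np.arctan2(d[1],d[0])))
# tray plate corners z~2
Q=np.array([plane(ct,(225+x/4,140+y/4),2) for x,y in [(91,357),(247,351),(242,173)]]);print(Q.round(1),((Q[0]+Q[2])/2).round(1),[np.linalg.norm(Q[0]-Q[1]),np.linalg.norm(Q[1]-Q[2])])
E
```

```text
0 [([593.1, -50.3, 144.1], np.float64(0.5)), ([524.4, -120.8, 144.5], np.float64(0.0)), ([485.7, -82.4, 142.7], np.float64(1.2)), ([553.5, -12.0, 141.9], np.float64(1.3))]
[[ 592.5  -50.5  146. ]
 [ 524.3 -120.8  146. ]
 [ 484.8  -82.7  146. ]
 [ 553.5  -12.   146. ]] [538.8 -66.5 146. ]
edges [np.float64(98.0), np.float64(54.8), np.float64(98.6), np.float64(54.8)]
dir -134.14169152900294
dir 135.94841285730948
[[ 475.9  -10.6    2. ]
 [ 476.8 -107.7    2. ]
 [ 588.7 -107.8    2. ]] [532.3 -59.2   2. ] [np.float64(97.0446506612537), np.float64(111.83035851918912)]
```

```bash
cat >> h.py <<'E'
def go(x,y,z,yaw=None):
    s=sense();e=s["eef_pos"];R=Ro.from_euler('xyz',s["orientation"]).as_matrix()
    d=R.T@(np.array([x,y,z])-e);w=np.degrees(np.arctan2(R[1,0],R[0,0]))
    print("t",round(s["t"],2),"pos",e.round(1),"yaw",w.round(2),"w",round(s["grip_width"],1),"F",s["contact_force"].round(1),"shift units",(d/500).round(4), "turn units",None if yaw is None else round(-(yaw-w)/180,4))
E
python3 -m handwheel '[[-1,0,0,-0.1,0],[-1,0,0,-0.1,0],[-1,0.0823,-0.0665,0,0],[-1,0.0823,-0.0665,0,0],[-1,0.0823,-0.0665,0,0],[-1,0.0823,-0.0665,0,0],[-1,0.0823,-0.0665,0,0],[-1,0.0823,-0.0665,0,0]]' 30
python3 -m handwheel '[[-1,0.0823,-0.0665,0,0],[-1,0.0823,-0.0665,0,0],[-1,0.0823,-0.0665,0,0],[-1,0.0823,-0.0665,0,0],[-1,0.0823,-0.0665,0,0],[-1,0,0,0,-0.052],[-1,0,0,0,-0.052],[-1,0,0,0,-0.052]]'
python3 -c "
from h import *
go(539,-66.5,200,45.5)
s=sense();cv2.imwrite('pics/w1.png',camera('wrist')[:,:,::-1]);np.save('w1.npy',np.r_[s['eef_pos'],s['orientation']]);print(s['joints'])"
```

```text
t: 1.1
eef_pos: [364.1, -329.8, 331.1]
orientation: [-3.141, 0.0, 0.306]
contact_force: [1.6, -1.0, 0.0]
grip_width: 85.2
gripper_force: 0.0
t: 2.1
eef_pos: [509.5, -110.8, 330.8]
orientation: [-3.141, 0.001, 0.802]
contact_force: [-0.8, -0.4, 0.4]
grip_width: 85.3
gripper_force: 0.0
t 2.1 pos [ 509.5 -110.8  330.8] yaw 45.93 w 85.3 F [-0.8 -0.4  0.4] shift units [ 0.1049 -0.019   0.2616] turn units 0.0024
[ 0.43701076  0.2290484  -0.40298419  1.63776077  0.09260834  1.29470968
 -0.751121  ]
```

View pics/w1.png

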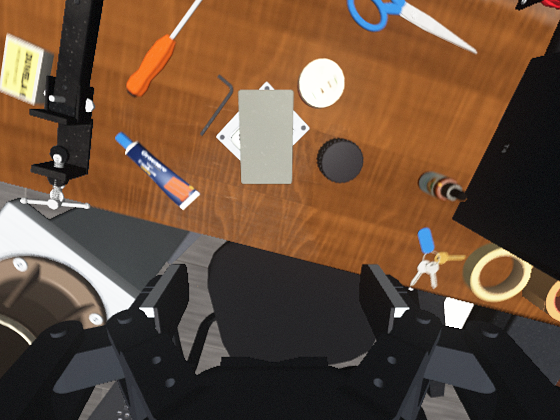

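The wrist view shows the block squared to the gripper, with corners at about (240,91), (293,91), (292,184) and (241,183). I check its position from this view.

```bash
python3 - <<'E'
from h import *
v=np.load('w1.npy');c=cam("wrist",dict(eef_pos=v[:3],orientation=v[3:]))
im=cv2.imread('pics/w1.png').astype(int)
m=((im.max(2)-im.min(2)<28)&(im.max(2)>105)&(im.max(2)<185)).astype(np.uint8)
m[:85]=0;m[190:]=0;m[:,:230]=0;m[:,300:]=0
m=cv2.morphologyEx(m,cv2.MORPH_OPEN,np.ones((7,7)))
q=max(cv2.findContours(m,0,2)[0],key=cv2.contourArea);r=cv2.minAreaRect(q);print(r)
P=np.array([plane(c,b,146) for b in cv2.boxPoints(r)]);print(P.round(1),P.mean(0).round(1))
for i in (0,1): d=P[i+1]-P[i];print(np.linalg.norm(d),np.degrees(np.arctan2(d[1],d[0])))
ct=cam("top");print(tri(c,r[0],ct,(267.8,196.75)))
go(*P.mean(0)[:2],200,45.5)
E
```

```text
Traceback (most recent call last):
ValueError: max() iterable argument is empty
```

```bash
python3 - <<'E'
from h import *
v=np.load('w1.npy');c=cam("wrist",dict(eef_pos=v[:3],orientation=v[3:]))
im=cv2.imread('pics/w1.png').astype(int);print(im[140,265],im[100,250],im[140,236],im[165,234])
m=(abs(im-im[120:160,255:280].reshape(-1,3).mean(0)).max(2)<28).astype(np.uint8)
m[:80]=0;m[195:]=0;m[:,:225]=0;m[:,305:]=0
m=cv2.morphologyEx(m,cv2.MORPH_OPEN,np.ones((5,5)))
q=max(cv2.findContours(m,0,2)[0],key=cv2.contourArea);r=cv2.minAreaRect(q);print(r)
P=np.array([plane(c,b,146) for b in cv2.boxPoints(r)]);print(P.round(1),P.mean(0).round(1))
for i in (0,1): d=P[i+1]-P[i];print(np.linalg.norm(d),np.degrees(np.arctan2(d[1],d[0])))
ct=cam("top");print(tri(c,r[0],ct,(267.8,196.75)))
go(*P.mean(0)[:2],200,45.5)
E
```

```text
[172 185 184] [171 183 185] [255 255 255] [ 58  95 149]
((265.5, 136.49998474121094), (52.99999237060547, 92.99998474121094), -0.0)
[[ 485.7  -79.9  146. ]
 [ 556.   -12.4  146. ]
 [ 595.1  -50.2  146. ]
 [ 528.6 -121.4  146. ]] [541.4 -66.  146. ]
97.45682853103652 43.846475456134876
54.43892544066899 -44.11124409135479
(array([541.49042083, -65.43263314, 121.10379634]), np.float64(0.8515384707075722))
t 2.15 pos [ 509.5 -110.9  330.9] yaw 46.37 w 85.4 F [ 0.5 -0.5 -0.2] shift units [ 0.1093 -0.0157  0.2617] turn units 0.0048
```

```bash
python3 -m handwheel '[[-1,0.054,-0.008,0,0],[-1,0.054,-0.008,0,0],[-1,0,0,0.09,0],[-1,0,0,0.09,0],[-1,0,0,0.09,0],[-1,0,0,0.08,0],[-1,0,0,0,0],[-1,0,0,0,0]]'
python3 -c "
from h import *
go(540.3,-66.2,116,45.5)
s=sense();im=camera('wrist')[:,:,::-1];cv2.imwrite('pics/w2.png',im)"
```

```text
t: 3.15
eef_pos: [542.6, -66.7, 157.7]
orientation: [3.141, -0.001, 0.795]
contact_force: [0.6, 0.3, 1.2]
grip_width: 85.5
gripper_force: 0.0
t 3.15 pos [542.6 -66.7 157.7] yaw 45.53 w 85.5 F [0.6 0.3 1.2] shift units [-0.0026 -0.0041  0.0833] turn units 0.0002
```

View pics/w2.png

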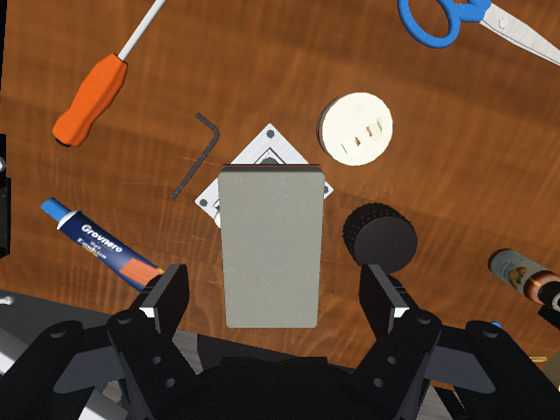

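The block is centred between the fingers: top face at columns 222–321, centre about 272, against the tool plane at 273.7. I descend and grip.

```bash
python3 -m handwheel '[[-1,-0.0025,-0.001,0.03,0],[-1,0,0,0.03,0],[-1,0,0,0.022,0],[-1,0,0,0,0],[1,0,0,0,0],[1,0,0,0,0],[1,0,0,0,0],[1,0,0,0,0]]' 30
python3 -m handwheel '[[1,0,0,0,0],[1,0,0,0,0],[1,0,0,0,0],[1,0,0,-0.01,0],[1,0,0,-0.02,0],[1,0,0,-0.04,0],[1,0,0,-0.04,0],[1,0,0,0,0]]'
```

```text
t: 4.2
eef_pos: [540.9, -67.3, 115.8]
orientation: [3.141, -0.001, 0.796]
contact_force: [-0.5, 0.7, 4.2]
grip_width: 58.3
gripper_force: 39.5
t: 5.2
eef_pos: [541.5, -67.4, 171.9]
orientation: [3.139, -0.002, 0.796]
contact_force: [-0.4, 0.8, -0.4]
grip_width: 58.9
gripper_force: 39.2
```

```bash
python3 -m handwheel '[[1,-0.061,0.0534,0,0],[1,-0.061,0.0534,0,0],[1,-0.061,0.0534,0,0],[1,-0.061,0.0534,0,0],[1,-0.061,0.0534,0,0],[1,0,0,0.08,0],[1,0,0,0.08,0],[1,0,0,0,0]]'
python3 -c "
from h import *
go(530,-270,12,45.5)
s=sense();np.save('w3.npy',np.r_[s['eef_pos'],s['orientation']]);cv2.imwrite('pics/w3.png',camera('wrist')[:,:,::-1]);cv2.imwrite('pics/top3.png',camera('top')[:,:,::-1]);cv2.imwrite('pics/scene3.png',camera('scene')[:,:,::-1])
"
```

```text
t: 6.2
eef_pos: [526.4, -268.8, 87.0]
orientation: [-3.135, 0.003, 0.796]
contact_force: [0.4, 0.3, 1.2]
grip_width: 58.4
gripper_force: 39.1
t 6.2 pos [ 526.4 -268.8   87. ] yaw 45.6 w 58.4 F [0.4 0.3 1.2] shift units [0.0037 0.0078 0.15  ] turn units 0.0005
```

View pics/w3.png

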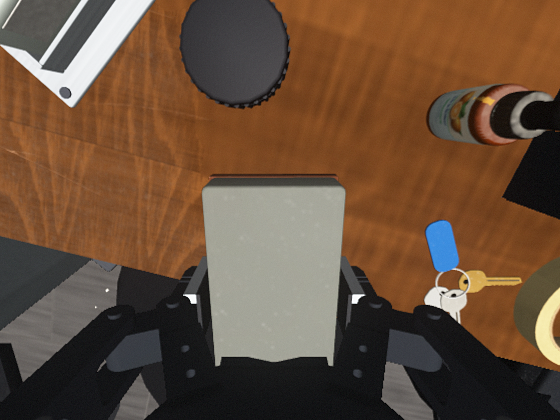

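The block is held level and the desk beneath is bare. The disc is at (235,50) and the oil bottle at (480,115), both clear. I lower it.

```bash
python3 -m handwheel '[[1,0,0,0.06,0],[1,0,0,0.05,0],[1,0,0,0.03,0],[1,0,0,0.016,0],[1,0,0,0.006,0],[1,0,0,0,0],[1,0,0,0,0],[1,0,0,0,0]]'
```

```text
t: 7.35
eef_pos: [529.4, -269.9, 9.7]
orientation: [3.141, -0.0, 0.796]
contact_force: [-0.1, 0.6, -0.1]
grip_width: 58.2
gripper_force: 39.1
```

```bash
python3 -m handwheel '[[1,0,0,0.01,0],[1,0,0,0.01,0],[1,0,0,0.003,0],[1,0,0,0.002,0],[1,0,0,0,0],[1,0,0,0,0],[1,0,0,0,0],[1,0,0,0,0]]'
```

```text
t: 8.35
eef_pos: [529.3, -269.8, -3.1]
orientation: [3.141, -0.0, 0.796]
contact_force: [-0.1, -0.6, -0.1]
grip_width: 58.7
gripper_force: 39.1
```

```bash
python3 -m handwheel '[[1,0,0,0.002,0],[1,0,0,0.001,0],[1,0,0,0.001,0],[1,0,0,0,0],[1,0,0,0,0],[1,0,0,0,0],[1,0,0,0,0],[1,0,0,0,0]]'
```

```text
t: 9.35
eef_pos: [529.3, -269.8, -4.2]
orientation: [3.141, 0.0, 0.796]
contact_force: [-4.2, 1.6, 12.3]
grip_width: 58.2
gripper_force: 40.7
```

```bash
python3 -m handwheel '[[1,0,0,-0.001,0],[-1,0,0,0,0],[-1,0,0,0,0],[-1,0,0,0,0],[-1,0,0,-0.03,0],[-1,0,0,-0.1,0],[-1,0,0,-0.1,0],[-1,0,0,-0.1,0]]'
python3 -m handwheel '[[-1,0.061,-0.0534,-0.03,0],[-1,0.061,-0.0534,-0.03,0],[-1,0.03,-0.03,0,0],[-1,0,0,0,0],[-1,0,0,0,0],[-1,0,0,0,0],[-1,0,0,0,0],[-1,0,0,0,0]]'
python3 - <<'E'
from h import *
s=sense();w=camera('wrist')[:,:,::-1];np.save('w4.npy',np.r_[s['eef_pos'],s['orientation']]);cv2.imwrite('pics/w4.png',w)
t=camera('top')[:,:,::-1];sc=camera('scene')[:,:,::-1];cv2.imwrite('pics/top4.png',t);cv2.imwrite('pics/scene4.png',sc)
b=lambda a,k:cv2.resize(a,None,fx=k,fy=k,interpolation=cv2.INTER_CUBIC)
go(532,-60,200,45)
cv2.imwrite('pics/c4.png',np.hstack([b(t[150:250,225:325],4),b(sc[170:270,210:310],4)]))
E
```

```text
t: 10.35
eef_pos: [529.2, -269.6, 163.0]
orientation: [3.141, -0.0, 0.796]
contact_force: [1.7, -0.8, 0.3]
grip_width: 85.5
gripper_force: 0.0
t: 11.35
eef_pos: [533.4, -168.0, 190.2]
orientation: [-3.141, 0.0, 0.795]
contact_force: [-0.3, 1.2, 0.4]
grip_width: 85.6
gripper_force: 0.0
t 11.5 pos [ 533.5 -167.7  190.2] yaw 45.59 w 85.2 F [ 0.4  0.3 -0.4] shift units [ 0.1517 -0.1529 -0.0195] turn units 0.0033
```

View pics/w4.png

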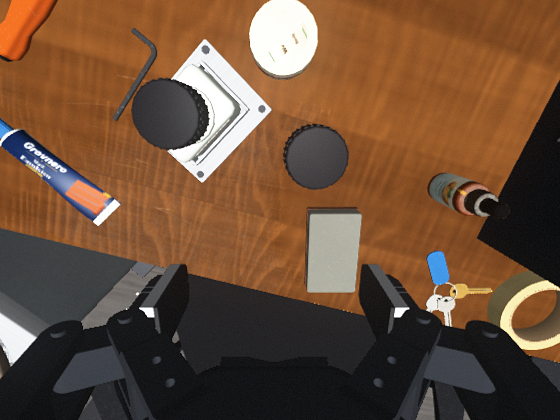

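View pics/c4.png

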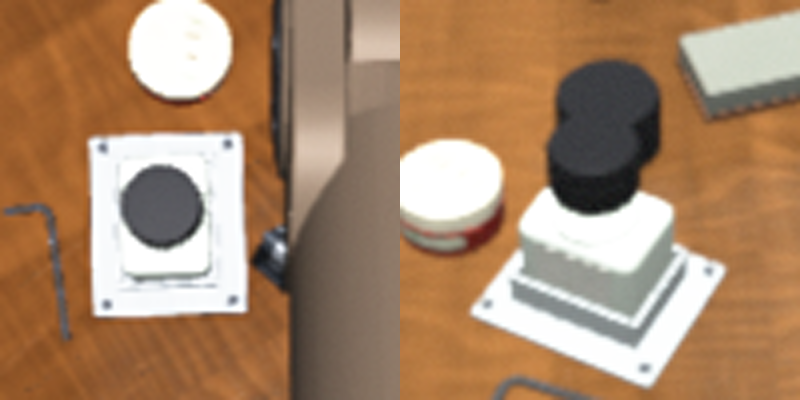

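The block lies flat on the bare desk at wrist (334,250). The cap's top face is at top-view px (265.5,201) and scene px (258.8,207.3). Its wrist silhouette is centred near (171,114).

```bash
python3 - <<'E'
from h import *
ct=cam("top");cs=cam("scene")
t=cv2.imread('pics/top4.png')
m=(t.max(2)<90).astype(np.uint8);m[:185]=0;m[222:]=0;m[:,:250]=0;m[:,280:]=0
q=max(cv2.findContours(m,0,2)[0],key=cv2.contourArea);print(cv2.minEnclosingCircle(q),cv2.fitEllipse(q))
u=cv2.fitEllipse(q)[0]
print(tri(ct,u,cs,(258.8,207.3)),plane(ct,u,120),plane(cs,(258.8,207.3),120))
v=np.load('w4.npy');c=cam("wrist",dict(eef_pos=v[:3],orientation=v[3:]))
w=cv2.imread('pics/w4.png');m=(w.max(2)<75).astype(np.uint8);m[:70]=0;m[160:]=0;m[:,:128]=0;m[:,220:]=0
m=cv2.morphologyEx(m,cv2.MORPH_OPEN,np.ones((9,9)))
q=max(cv2.findContours(m,0,2)[0],key=cv2.contourArea);e=cv2.fitEllipse(q);print(e)
# silhouette: top-disc far side = outer-left edge. project circle r24 at z120 / z88 centred on plane(ct) for check
inv=np.linalg.inv(c[1]);X=plane(ct,u,120)
for z in (120,88):
    p=c[0]@(inv@[X[0],X[1],z,1])[:3];print(z,p[:2]/p[2],c[0][0,0]*24/p[2])
print(tri(ct,u,c,(166,112)))
E
```

```text
((266.5, 204.5), 8.860122680664062) ((265.71771240234375, 201.95767211914062), (16.799423217773438, 17.807575225830078), 42.853843688964844)
(array([531.38803832, -60.2423583 , 113.82490239]), np.float64(1.6191975755512285)) [529.97644469 -60.78683378 120.        ] [528.86205499 -54.57123559 120.        ]
((158.18711853027344, 115.19682312011719), (48.39846420288086, 74.5285415649414), 165.5970916748047)
120 [159.79071847 121.33872824] 34.95182509258895
88 [174.70212705 120.69682366] 30.377842569116734
(array([532.94112573, -58.23388226, 105.01589869]), np.float64(4.899705733639931))
```

```bash
python3 -m handwheel '[[-1,0.0505,-0.051,0,0],[-1,0.0505,-0.051,0,0],[-1,0.0505,-0.051,0,0],[-1,0,0,0,0],[-1,0,0,0,0],[-1,0,0,0,0],[-1,0,0,0,0],[-1,0,0,0,0]]'
python3 - <<'E'
from h import *
s=sense();w=camera('wrist')[:,:,::-1];np.save('w5.npy',np.r_[s['eef_pos'],s['orientation']]);cv2.imwrite('pics/w5.png',w)
go(532,-60,85,45)
cv2.imwrite('pics/c5.png',cv2.resize(w[120:320,175:375],None,fx=3,fy=3,interpolation=cv2.INTER_CUBIC))
E
```

```text
t: 12.5
eef_pos: [531.9, -60.4, 190.3]
orientation: [3.142, 0.0, 0.795]
contact_force: [-0.6, 0.8, -0.0]
grip_width: 85.5
gripper_force: 0.0
t 12.55 pos [531.9 -60.3 190.3] yaw 45.56 w 85.3 F [ 0.2 -0.   0.2] shift units [ 0.0006 -0.0003  0.2105] turn units 0.0031
```

View pics/c5.png

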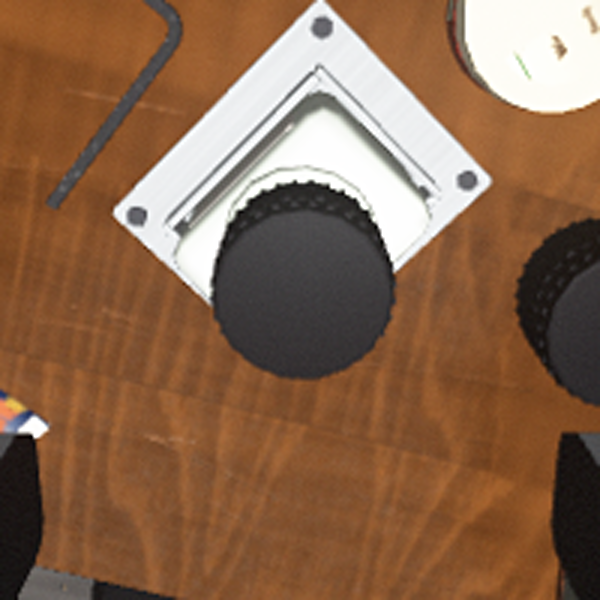

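The crop shows the cap's top face spanning columns 214–394 and rows 207–379, so its centre is full-image px (276.3,217.7). I triangulate this.

```bash
python3 - <<'E'
from h import *
v=np.load('w5.npy');c=cam("wrist",dict(eef_pos=v[:3],orientation=v[3:]))
u=(276.2,217.7)
print(plane(c,u,120),tri(c,u,cam("top"),(265.5,201)),tri(c,u,cam("scene"),(258.8,207.3)))
a,b=plane(c,(175+214/3,217.7),120),plane(c,(175+394/3,217.7),120);print(np.linalg.norm(a-b))
X=plane(c,u,120);go(X[0],X[1],85,45.5)
E
```

```text
[536.54045785 -59.3197164  120.        ] (array([533.80581117, -60.81500754, 111.03548294]), np.float64(1.981240453249791)) (array([534.00943333, -62.08793762, 110.79533765]), np.float64(1.0689672129775858))
45.53153233574189
t 12.55 pos [531.9 -60.3 190.3] yaw 45.56 w 85.3 F [ 0.2 -0.   0.2] shift units [0.0079 0.0053 0.2105] turn units 0.0004
```

```bash
python3 -m handwheel '[[-1,0.004,0.002,0.06,0],[-1,0,0,0.06,0],[-1,0,0,0.06,0],[-1,0,0,0.03,0],[-1,0,0,0,0],[1,0,0,0,0],[1,0,0,0,0],[1,0,0,0,0]]' 60
python3 -m handwheel '[[1,0,0,0,0],[1,0,0,0,0],[1,0,0,0,0],[1,0,0,0,0],[1,0,0,0,0],[1,0,0,0,0],[1,0,0,0,0],[1,0,0,0,0]]'
python3 -c "
from h import *
go(534,-60,85,45.5);s=sense();print(s['ft_torque'],s['contact_force'])
R=Ro.from_euler('xyz',s['orientation']).as_matrix();print('tool F',R.T@s['contact_force'])"
```

```text
t: 13.55
eef_pos: [534.7, -59.2, 86.3]
orientation: [3.14, -0.001, 0.796]
contact_force: [-0.9, -0.8, 3.9]
grip_width: 46.0
gripper_force: 60.5
t: 14.55
eef_pos: [534.6, -59.2, 85.5]
orientation: [3.141, -0.001, 0.796]
contact_force: [2.4, -0.2, 5.8]
grip_width: 46.0
gripper_force: 60.4
t 14.55 pos [534.6 -59.2  85.5] yaw 45.6 w 46.0 F [ 2.4 -0.2  5.8] shift units [-0.0021  0.0003  0.001 ] turn units 0.0005
[-0.03644376 -0.44665082 -0.02807405] [ 2.35864675 -0.18402924  5.83654751]
tool F [ 1.52363136  1.81835805 -5.8339086 ]
```

```bash
python3 -m handwheel '[[1,0,0,0.002,0],[1,0,0,0.002,0],[1,0,0,0.002,0],[1,0,0,0.002,0],[1,0,0,0.002,0],[1,0,0,0,0],[1,0,0,0,0],[1,0,0,0,0]]'
python3 -m handwheel '[[1,0,0,0,0],[1,0,0,0,0],[1,0,0,0,0],[1,0,0,0,0],[1,0,0,0,0],[1,0,0,0,0],[1,0,0,0,0],[1,0,0,0,0]]'
```

```text
t: 15.55
eef_pos: [534.6, -59.2, 80.8]
orientation: [3.141, -0.001, 0.796]
contact_force: [0.7, -0.2, 8.3]
grip_width: 45.6
gripper_force: 60.6
t: 16.55
eef_pos: [534.6, -59.2, 80.8]
orientation: [3.141, -0.001, 0.796]
contact_force: [0.4, -0.2, 8.7]
grip_width: 45.2
gripper_force: 60.6
```

```bash
python3 -m handwheel '[[1,0,0,0.001,-0.025],[1,0,0,0,-0.025],[1,0,0,0,-0.025],[1,0,0,0,-0.025],[1,0,0,0,-0.025],[1,0,0,0,-0.025],[1,0,0,0,-0.025],[1,0,0,0,-0.025]]'
python3 -c "
from h import *
go(534,-60,85,45.5);s=sense();print(s['ft_torque'],s['joints'])"
```

```text
t: 17.55
eef_pos: [534.4, -59.1, 80.3]
orientation: [3.141, 0.0, 1.427]
contact_force: [0.6, -0.2, 9.8]
grip_width: 46.0
gripper_force: 60.7
t 17.55 pos [534.4 -59.1  80.3] yaw 81.74 w 46.0 F [ 0.6 -0.2  9.8] shift units [-0.0018 -0.0006 -0.0095] turn units 0.2013
[-0.04529879  0.0084712  -0.01708895] [ 0.40955368  0.53692963 -0.54738778  1.9180697   0.38435415  0.79020442
 -0.49410873]
```

```bash
python3 -m handwheel '[[1,0,0,0,-0.025],[1,0,0,0,-0.025],[1,0,0,0,-0.025],[1,0,0,0,-0.025],[1,0,0,0,-0.025],[1,0,0,0,-0.025],[1,0,0,0,-0.025],[1,0,0,0,-0.025]]'
python3 -m handwheel '[[1,0,0,0,-0.001],[1,0,0,0,0],[1,0,0,-0.002,0],[1,0,0,-0.002,0],[1,0,0,-0.002,0],[1,0,0,-0.002,0],[1,0,0,-0.002,0],[1,0,0,0,0]]'
python3 -c "
from h import *
go(534,-60,85,45.5);s=sense();print(s['ft_torque'],s['joints'])"
```

```text
t: 18.55
eef_pos: [534.4, -59.2, 80.2]
orientation: [3.141, 0.001, 2.055]
contact_force: [-0.8, 0.6, 9.8]
grip_width: 45.5
gripper_force: 60.7
t: 19.55
eef_pos: [534.4, -59.1, 85.0]
orientation: [3.141, 0.0, 2.056]
contact_force: [1.2, 0.5, 6.3]
grip_width: 45.9
gripper_force: 60.6
t 19.55 pos [534.4 -59.1  85. ] yaw 117.78 w 45.9 F [1.2 0.5 6.3] shift units [-0.0012 -0.0015  0.0001] turn units 0.4016
[-0.04812247 -0.2337043   0.0328867 ] [ 0.52209789  0.57355452 -0.71301791  1.90521128  0.49464019  0.84478493
  0.03518646]
```

```bash
python3 -m handwheel '[[1,0,0,-0.002,0],[1,0,0,-0.002,0],[1,0,0,-0.002,0],[1,0,0,-0.002,0],[1,0,0,0,0],[1,0,0,0,0],[1,0,0,0,0],[1,0,0,0,0]]'
```

```text
t: 20.55
eef_pos: [533.9, -59.2, 88.7]
orientation: [-3.141, -0.0, 2.056]
contact_force: [4.0, -0.0, -0.4]
grip_width: 45.4
gripper_force: 61.5
```

```bash
python3 -m handwheel '[[1,0,0,-0.006,0],[1,0,0,-0.012,0],[1,0,0,-0.02,0],[1,0,0,-0.025,0],[1,0,0,-0.025,0],[1,0,0,-0.018,0],[1,0,0,-0.008,0],[1,0,0,0,0]]'
python3 -m handwheel '[[1,0,0,0,0],[1,0,0,0,0],[1,0,0,0,0],[1,0,0,0,0],[1,0,0,0,0],[1,0,0,0,0],[1,0,0,0,0],[1,0,0,0,0]]'
python3 - <<'E'
from h import *
t=camera('top')[:,:,::-1];sc=camera('scene')[:,:,::-1]
b=lambda a,k:cv2.resize(a,None,fx=k,fy=k,interpolation=cv2.INTER_CUBIC)
cv2.imwrite('pics/c6.png',b(sc[120:300,180:420],3.3))
E
```

```text
t: 21.55
eef_pos: [534.0, -59.2, 146.0]
orientation: [3.141, 0.0, 2.055]
contact_force: [-0.0, -0.4, -0.8]
grip_width: 45.5
gripper_force: 62.2
t: 22.55
eef_pos: [534.0, -59.2, 145.9]
orientation: [3.142, 0.0, 2.056]
contact_force: [-0.7, 0.1, -0.8]
grip_width: 45.5
gripper_force: 62.2
```

View pics/c6.png

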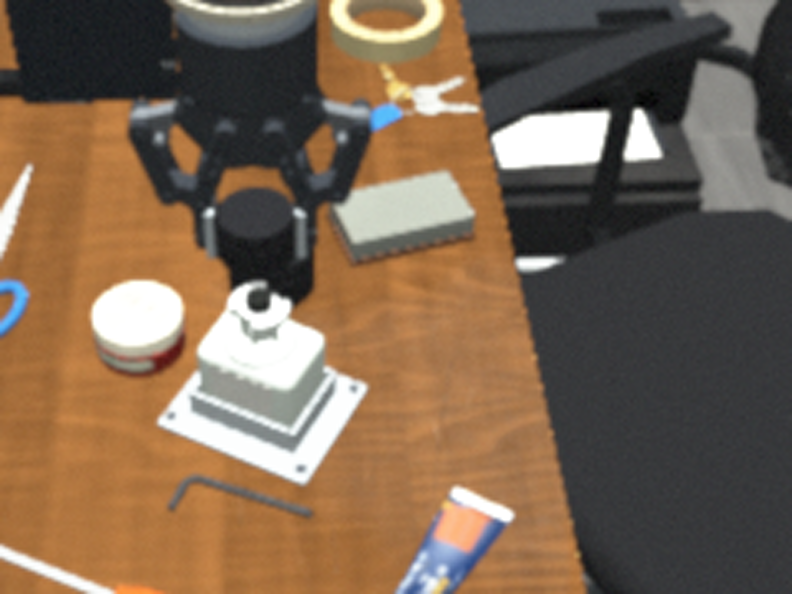

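The cap is held upright at crop (255,230), above the bare neck with its seal at (258,298). The block lies flat on the desk at (405,215), and nothing else has moved. I hand in.

```bash
python3 -c "
from cell import sign_off
print(sign_off())"
```

```text
the job is handed in; nothing more can be done
None
```

The job is handed in, with about 22.6 s used of the 51 s: the sanding block lies flat on the bare desk, and the cap is unlocked and held upright about 60 mm above where it sat.

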